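# Set the kiln-prop tote for one long and one short prop

### The job

The kiln-prop tote under the wire shelf needs room for the long prop. First slide the tote's divider away from the robot until it gently but positively presses the short prop up against the end stop, with no gap left; then lay the long prop from the bench gently down in the near bay, flat on the floor between the two guide ribs. Do not pull or knock the divider back afterwards, and leave the other prop, the cup and the jar where they are.

Things in the scene. Friction and masses are not known exactly. Their poses are not given: they have to be found in the camera images.
- rack: Fixed open grey tote, long side along its x (away from the robot), z up. Origin: centre of its underside, on the bench. 270 x 110 mm outside, walls 5 mm thick, 40 mm high, floor top at z = 5 mm; inside x -130 to 130, y -50 to 50 mm. The unit carries the wire shelf over its far half.
- lane (a point): Centre of the tote's floor, 5 mm above the bench, axes as the rack's. Two guide ribs run along x on the floor at y = -22 and +22 mm, 4 mm thick, tops at z = 10 mm above the bench, leaving a lane 40 mm wide between them; the props lie in it.
- shelf_edge (a point): Middle of the front rod (6 mm thick, along y) of the see-through wire shelf, 169 mm above the bench; rods have their underside at 165 mm. The shelf spans 154 mm to either side of this point and goes 181 mm further along +x; posts at 162 mm along, 150 mm to each side. The divider must end under it, so lean the tool about 30 degrees: fingers forward and down, hand towards the robot.
- stop_zone (a point): Point in the lane near the tote's far end, at rack x = 118 mm. The end stop, a rigid upright steel plate across the lane, 11 to 45 mm above the bench, has been clamped with its near face anywhere within 8 mm of this point along x. Its true place is not measured: find it by pushing.
- divider (a joint): Travel of the divider along the tote's +x (m). Its near face is at rack x = -50 mm + this value. Starts at 0 to 0.03. It stays where left, drags with about 2.5 N, and about 1.5 N more while pushing the short prop; once that meets the end stop the resistance rises steeply. About 10 N in all is enough; over 40 N on the short prop cracks it.
- divider_tab (a point): Centre of the near face of the divider's tab, 62 mm above the bench; x along the tote's x, z up. The divider is an aluminium plate across the tote, 6 mm thick (from here towards +x), 98 mm wide, 11 to 47 mm above the bench, with a central tab 34 mm wide rising to 80 mm above the bench.
- short_prop: Short square kiln prop, buff ceramic, 70 x 34 x 34 mm, about 0.12 kg, lying loose in the lane of the far bay. Origin: centre of its underside; x along its length, z up.
- long_prop: Long square kiln prop, buff ceramic, 157 x 34 x 34 mm, about 0.26 kg, lying on the bench at the left or right of the tote. Origin: centre of its underside; x along its length, z up. With the divider right home the near bay is 7 to 23 mm longer than this prop.
- other_prop: Bystander: middle-sized square kiln prop, 110 x 34 x 34 mm, lying on the bench at the other side of the tote. Origin: centre of its underside; x along its length. Leave alone.
- cup: Bystander: bisque cup, 72 mm across, 80 mm high, on the bench. Origin: centre of its underside. Leave alone.
- jar: Bystander: white jar, 60 mm across, 90 mm high, on the bench. Origin: centre of its underside. Leave alone.
Things that resemble listed ones, but are neither listed nor needed, are in the scene too. Leave any pink or purple look-alike of the long_prop alone. Leave any brown look-alike of the short_prop alone.

How it is judged:
By the outcome, as a careful person would: the job done as asked, in the order asked, and still so for the second after the job is handed in, with the robot touching nothing.
It also fails if it takes over 67 s, if anything falls off the work surface, if the arm or the gripper's body presses on something with over 40 N, if the wrist force passes 120 N, or if a joint passes its speed limit or range.

### The arm

A 7-joint arm with a two-finger parallel gripper is mounted at the origin on the work surface. World frame = base frame: x ahead of the robot, y to its left, z up, the work surface at z = 0. Lengths are in m, angles in rad, forces in N, time in s.
With the tool pointing down it reaches from about 0.35 to 0.9 m from the base axis. Payload 8.1 kg.
Tool frame: the origin (TCP) lies at the very end of the fingers, on their centre line; the grasp point (between the pads) lies 19 mm behind it; z points along the fingers, y is the line along which they close (so a half turn about z gives the same grasp; the last joint's range is limited). The gripper opens to 92 mm and grips with 3 to 60 N. Pads are 19 mm wide; open, the fingers measure 130 mm over their backs; the gripper's body (75 mm by 190 mm) begins 47 mm behind the grasp point.
Start: joints at [-0.103, 0.434, 0.025, 1.573, -0.012, 1.134, -0.075], TCP at [0.625, -0, 0.227] pointing down, gripper open.
Joint ranges: [-2.62, 2.62], [-0.44, 2.09], [-1.27, 1.32], [0.08, 2.57], [-1.32, 4.46], [0.12, 2], [-2.74, 2.74]. Speed limits (rad/s): [2.22, 2.22, 3.01, 3.01, 3.14, 3.14, 3.14].

### API

Orientations are given as a unit quaternion [x, y, z, w].
In Python, from bench import monitor, eyes, manip gives the robot as it stands.
- The arm moves only by the tool move_arm, never from a script. Its argument "rows" is a list that holds one entry, the list of rows, each a list of 7 numbers: the shift along the tool's x, y, z in mm, then the turn, a rotation vector about the tool's x, y, z in degrees, then the opening, from 0 (shut) to 1 (fully open). In form: [[[dx, dy, dz, wx, wy, wz, fingers], ...]]. A call has 1 to 12 rows; each row is the pose to reach, as a shift and turn from the pose commanded when the call began, along the tool's axes at that moment; what a row does not reach only later rows make up. A row lasts 1/12 s, in which the tool goes at most 41.7 mm and 7.16 degrees, less where a joint would pass 70% of its speed; a pose out of reach is approached as far as the arm can. A call with a gripper value outside its range is refused whole. The fingers move at their own pace and stop on an object; "force" is the grip in N (left out, the last holds). Time passes only in rows, so rows that repeat a pose let the fingers close. It gives the time, the measured TCP pose, the force, the opening and the grip force at its end, in the units of the state.
- monitor.state(): the state, without advancing time (a new reading comes with each control period).
- eyes.snapshot(name): name is "scene" or "side" or "wrist"; returns the picture (480x640x3 uint8, red, green, blue); there is no depth.
- eyes.camera_model(name): a dict with "intrinsics" (3x3 intrinsics, pixels), "k1" (the pictures are not rectified: a ray, as slopes to the right and down, at radius r is drawn at 1 + k1 r^2 times it, then the intrinsics apply), "R" (3x3) and "t" (3): a world point X has camera coordinates R X + t; the wrist camera has in their place "mount" (4x4, takes a point from camera to tool coordinates, whose origin is the TCP and whose axes are the flange's). Camera axes: x right, y down, z forward; pixel columns grow to the right and rows downward; lengths in m; the calibration is good to about 2 mm. A picture is of the moment at which its call begins: read the wrist's pose just before it. camera_model takes no time and is no camera call.
- manip.sign_off(): hands the job in; it is judged then, once.
The state is a dict: "time_s": time; "joints": joint angles; "qvel": joint speeds; "joint_torque": joint torques, N m; "tool_pos": TCP position; "ee_rot": TCP orientation; "wrist_force": force on the tool from outside, world axes, zero at the start; "wrist_torque": the same for the moment, N m; "width": opening from 0.0 (shut) to 1.0 (fully open); "finger_force": force on a finger pad.
Only numpy, scipy, OpenCV 4.12 (cv2) and the standard library are available. Lean on these libraries where they do the work, as an engineer would, in place of code of your own. Each camera call takes 0.05 s, during which the arm holds its last target. There are 200 camera calls.

## Working session

There is one attempt and no reset: what is moved stays moved. The work goes in short steps, Python scripts to look and compute and a tool call to move; the robot and the scene stay as the last step left them, time stands still between calls to the robot, and variables do not carry over. Pictures are saved under pics/ and viewed, at most 12 in all, crops included, and the job is handed in when it is done.

Besides the shell and the picture viewer there is one more tool, called after "Request:" as a command line: name --argument value ..., lists and objects as JSON in quotes. move_arm: Moves the arm, as the interface text tells. Its arguments: {"type":"object","properties":{"rows":{"type":"array","items":{"type":"array","items":{"type":"array","items":{"type":"number"}}}},"force":{"type":"number"}},"required":["rows"]}

```bash
mkdir -p pics; python3 - <<'E'
from bench import monitor, eyes
import cv2, numpy as np
s=monitor.state(); print(s)
for n in("scene","side","wrist"):
    im=eyes.snapshot(n); cv2.imwrite(f"pics/{n}0.png",im[:,:,::-1]); m=eyes.camera_model(n); print(n,m)
E
```

```text
{'time_s': 0.0, 'joints': array([-0.10260075,  0.43521826,  0.02496688,  1.57406263, -0.01161177,
        1.13400142, -0.07509819]), 'qvel': array([-4.51819139e-04, -4.90179368e-04,  9.59453219e-05,  8.56651218e-04,
        8.95016779e-04,  2.42412228e-04,  1.03337202e-03]), 'joint_torque': array([ 3.89017032e-04, -6.67853522e+01,  9.84863900e-01, -3.14464223e+01,
       -6.05165795e-02,  4.27553023e-02,  1.12382318e-04]), 'tool_pos': array([ 6.24504545e-01, -4.79720220e-05,  2.25961162e-01]), 'ee_rot': array([ 7.07130026e-01,  7.07083114e-01, -5.89213906e-04, -4.99253820e-04]), 'wrist_force': array([ 0.34678133,  0.50223351, -0.83047986]), 'wrist_torque': array([0.03008312, 0.00832553, 0.00124766]), 'finger_force': 0.0, 'width': 1.0023375320473775}
scene {'intrinsics': array([[472.01090402,   0.        , 319.10413522],
       [  0.        , 472.01090402, 235.10461724],
       [  0.        ,   0.        ,   1.        ]]), 'k1': -0.06571181265162362, 'R': array([[-0.83577002,  0.5488944 , -0.0142624 ],
       [ 0.34241829,  0.5007235 , -0.79500043],
       [-0.42922977, -0.66932123, -
[... 329 characters left out ...]
 [-0.16017801, -0.58839417, -0.79254988],
       [ 0.17142412,  0.77413453, -0.60936811]]), 't': array([-0.53495771,  0.1945498 ,  1.20837246])}
wrist {'intrinsics': array([[356.606534  ,   0.        , 320.63592662],
       [  0.        , 356.606534  , 237.3658536 ],
       [  0.        ,   0.        ,   1.        ]]), 'k1': -0.028323617610300514, 'mount': array([[-8.83306945e-04, -9.62265596e-01, -2.72110534e-01,
         7.32452219e-02],
       [ 9.99999463e-01, -9.97615441e-04,  2.81740455e-04,
         6.61558552e-04],
       [-5.42570817e-04, -2.72110139e-01,  9.62265960e-01,
        -1.58529792e-01],
       [ 0.00000000e+00,  0.00000000e+00,  0.00000000e+00,
         1.00000000e+00]])}
```

View pics/scene0.png

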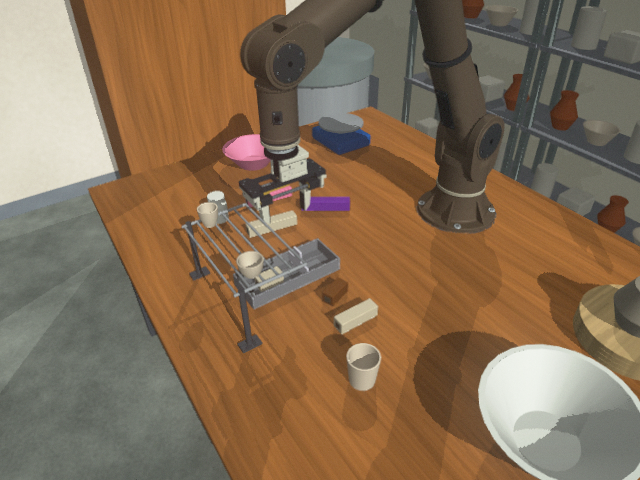

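View pics/side0.png

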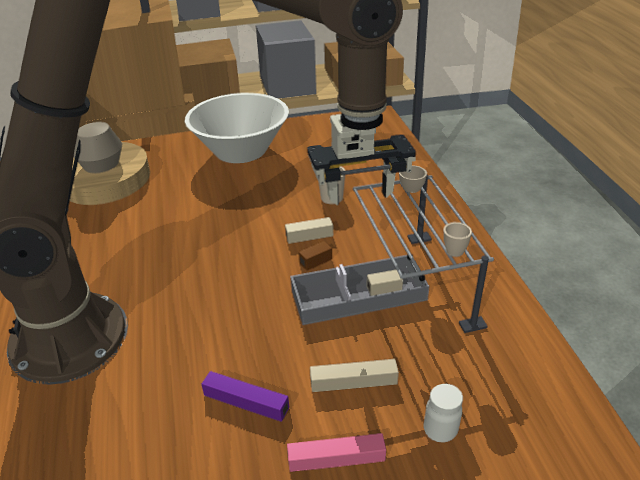

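View pics/wrist0.png

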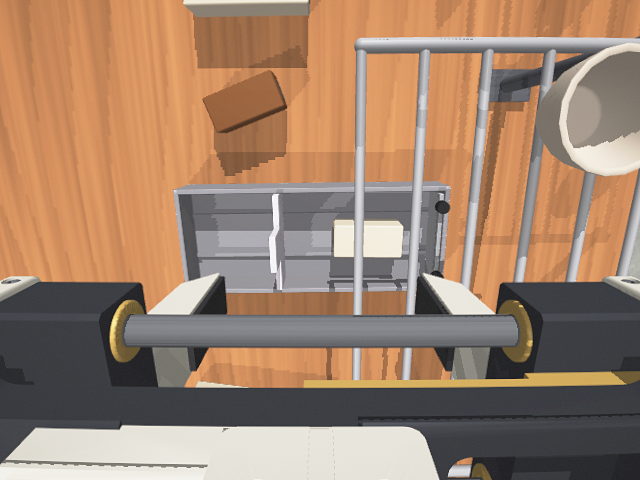

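Scene: the tote is near side-image (360,290) with the divider at (343,283) and the short prop at (385,283). Buff props are at (310,230) and (354,375), and the jar is at (443,410). In the wrist view the tote rim runs (177,190)-(449,187), with the shelf front rod at column ~360.

```bash
cat > h.py <<'E'
import numpy as np, cv2
from scipy.spatial.transform import Rotation as Rn
from bench import monitor, eyes
def cam(n,s=None):
    m=eyes.camera_model(n)
    if n=="wrist":
        T=np.eye(4);T[:3,:3]=Rn.from_quat(s["ee_rot"]).as_matrix();T[:3,3]=s["tool_pos"]
        W=T@m["mount"];R=W[:3,:3].T;t=-R@W[:3,3]
    else:R,t=m["R"],m["t"]
    return m["intrinsics"],m["k1"],R,t
def ray(c,px):
    K,k,R,t=c
    d=(np.atleast_2d(px).astype(float)-K[:2,2])/K[0,0]; u=d.copy()
    for _ in range(20): u=d/(1+k*(u**2).sum(1,keepdims=True))
    return -R.T@t,np.c_[u,np.ones(len(u))]@R
def onz(c,px,z):
    o,d=ray(c,px); return o+d*((z-o[2])/d[:,2])[:,None]
def proj(c,X):
    K,k,R,t=c; p=np.atleast_2d(X)@R.T+t; u=p[:,:2]/p[:,2:]
    return u*(1+k*(u**2).sum(1,keepdims=True))*K[0,0]+K[:2,2]
E
python3 - <<'E'
from h import *
s=monitor.state()
im=cv2.imread("pics/side0.png"); cv2.imwrite("pics/sidecrop.png",cv2.resize(im[215:405,270:470],None,fx=3.1,fy=3.1,interpolation=cv2.INTER_CUBIC))
c=cam("side"); hsv=cv2.cvtColor(im,cv2.COLOR_BGR2HSV)
m=cv2.inRange(hsv,(15,30,150),(35,120,255)); m[:215]=0
n,l,st,ce=cv2.connectedComponentsWithStats(m)
for i in range(1,n):
    if st[i,4]>150:
        r=cv2.minAreaRect(np.argwhere(l==i)[:,::-1].astype(np.float32)); print(st[i],ce[i],onz(c,ce[i],.034).round(3))
w=cam("wrist",s)
print("wrist rim",onz(w,[(177,190),(449,187),(190,290)],.04).round(3))
print("rod",onz(w,[(358.5,50),(357.5,375)],.168).round(3))
print("tab",onz(w,[(272,231),(270,271)],.08).round(3))
E
```

```text
[285 217  47  16 407] [308.12530713 224.37592138] [[0.558 0.2   0.034]]
[443 222  29  18 189] [457.14285714 230.96296296] [[0.887 0.083 0.034]]
[368 270  33  15 330] [383.46969697 276.8969697 ] [[ 0.672 -0.027  0.034]]
[ 310  359   88   22 1240] [352.76370968 369.14596774] [[ 0.542 -0.253  0.034]]
wrist rim [[ 0.485  0.024  0.04 ]
 [ 0.75   0.026  0.04 ]
 [ 0.488 -0.082  0.04 ]]
rod [[ 0.646  0.12   0.168]
 [ 0.651 -0.09   0.168]]
tab [[ 0.582 -0.007  0.08 ]
 [ 0.579 -0.045  0.08 ]]
```

View pics/sidecrop.png

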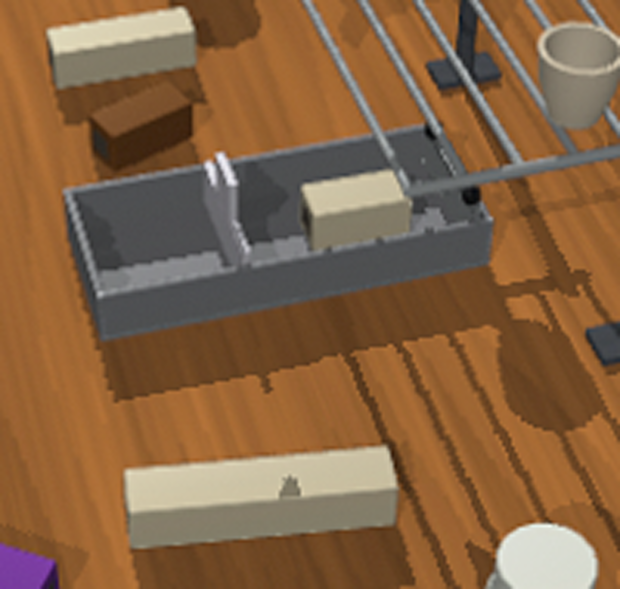

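The crop shows the tote rim corners at about (65,188), (100,293), (490,217), (432,127). The long prop's top corners are (126,470), (388,447), (397,490), (133,512). I'll turn these into positions and cross-check the divider tab and prop length.

```bash
python3 - <<'E'
from h import *
c=cam("side"); f=lambda L:np.array(L)/3.1+[270,215]
rim=onz(c,f([(65,188),(100,293),(490,217),(432,127)]),.04); print(rim.round(4),rim.mean(0))
lp=onz(c,f([(126,470),(388,447),(397,490),(133,512)]),.034); print(lp.round(4),lp.mean(0))
e=(lp[1]+lp[2]-lp[0]-lp[3])/2; print("len",np.linalg.norm(e),np.degrees(np.arctan2(e[1],e[0])))
e=(rim[2]+rim[3]-rim[0]-rim[1])/2; print("tote",np.linalg.norm(e),np.degrees(np.arctan2(e[1],e[0])))
print("tab top (near face corners)",onz(c,f([(207,165),(225,190)]),.08).round(4), onz(c,f([(218,153),(238,183)]),.08).round(4))
print("short",onz(c,f([(303,187),(393,172),(410,203),(312,215)]),.039).round(4))
im=cv2.imread("pics/side0.png")
# fit prop top edges by contour
m=cv2.inRange(cv2.cvtColor(im,cv2.COLOR_BGR2HSV),(15,30,150),(35,120,255))
E
```

```text
[[ 0.4828  0.0214  0.04  ]
 [ 0.4848 -0.0851  0.04  ]
 [ 0.7504 -0.0816  0.04  ]
 [ 0.7453  0.0185  0.04  ]] [ 0.61583966 -0.03171926  0.04      ]
[[ 0.4699 -0.2281  0.034 ]
 [ 0.6226 -0.2505  0.034 ]
 [ 0.6172 -0.283   0.034 ]
 [ 0.4669 -0.2598  0.034 ]] [ 0.54415289 -0.2553767   0.034     ]
len 0.1532414317322432 -8.543320337356612
tote 0.26402113456401766 0.06253216130012051
tab top (near face corners) [[ 0.5707 -0.0263  0.08  ]
 [ 0.5757 -0.0535  0.08  ]] [[ 0.5807 -0.0163  0.08  ]
 [ 0.5856 -0.049   0.08  ]]
short [[ 0.6394 -0.0185  0.039 ]
 [ 0.7034 -0.0196  0.039 ]
 [ 0.704  -0.0531  0.039 ]
 [ 0.637  -0.0474  0.039 ]]
```

```bash
cat >> h.py <<'E'
def row(pos,lean=0,yaw=0):
    s=monitor.state(); c,n=np.cos(np.radians(lean)),np.sin(np.radians(lean))
    Rt=Rn.from_euler("z",yaw,degrees=True).as_matrix()@np.array([[-c,0,n],[0,1,0],[-n,0,-c]])
    R0=Rn.from_quat(s["ee_rot"]).as_matrix()
    print((R0.T@(np.array(pos)-s["tool_pos"])*1000).round(1),np.degrees(Rn.from_matrix(R0.T@Rt).as_rotvec()).round(1),"from",s["tool_pos"].round(4),"F",s["wrist_force"].round(1),"t",round(s["time_s"],2))
E
python3 -c "
from h import *
row([.54,-.031,.13],35)"
```

```text
[-30.9 -84.5  96.3] [-27.5 -27.5 -86.9] from [ 6.246e-01 -1.000e-04  2.262e-01] F [ 0.8  0.5 -0.7] t 0.15
```

Request:
move_arm --rows '[[[-10,-60,0,-7,-7,-22,0],[-31,-84,30,-14,-14,-44,0],[-31,-84,60,-20,-20,-65,0],[-31,-84,96,-27.5,-27.5,-87,0],[-31,-84,96,-27.5,-27.5,-87,0],[-31,-84,96,-27.5,-27.5,-87,0],[-31,-84,96,-27.5,-27.5,-87,0],[-31,-84,96,-27.5,-27.5,-87,0],[-31,-84,96,-27.5,-27.5,-87,0],[-31,-84,96,-27.5,-27.5,-87,0],[-31,-84,96,-27.5,-27.5,-87,0],[-31,-84,96,-27.5,-27.5,-87,0]]]'

```text
time_s: 1.15
tool_pos: [0.5418, -0.0342, 0.1312]
ee_rot: [0.147, 0.955, -0.004, 0.258]
wrist_force: [0.1, -0.1, 0.3]
width: 0.18
finger_force: 0.0
```

```bash
python3 -c "
from h import *
row([.545,-.031,.057],35)"
```

```text
[35.  -1.1 65.6] [ -5.5  -4.7 -16. ] from [ 0.5418 -0.0342  0.1312] F [ 0.1 -0.1  0.3] t 1.15
```

Request:
move_arm --rows '[[[0,0,0,-2,-2,-7,0],[0,0,0,-4,-4,-14,0],[0,0,0,-5.5,-5,-16,0],[12,0,22,-5.5,-5,-16,0],[24,0,44,-5.5,-5,-16,0],[35,-1,66,-5.5,-5,-16,0],[35,-1,66,-5.5,-5,-16,0],[35,-1,66,-5.5,-5,-16,0]]]'

```text
time_s: 1.82
tool_pos: [0.5456, -0.0302, 0.0545]
ee_rot: [0.001, 0.953, 0.002, 0.303]
wrist_force: [-0.7, -0.2, -0.4]
width: 0.007
finger_force: 0.0
```

```bash
python3 - <<'E'
from h import *
row([.60,-.031,.057],35)
s=monitor.state()
a=eyes.snapshot("side");b=eyes.snapshot("wrist")
cv2.imwrite("pics/w1.png",np.hstack([cv2.resize(a[200:340,260:460],(400,280)),cv2.resize(b,(400,280))])[:,:,::-1])
E
```

```text
[-45.9  -0.7  29.4] [ 0.2  0.3 -0.2] from [ 0.5456 -0.0302  0.0545] F [-0.7 -0.2 -0.4] t 1.82
```

View pics/w1.png

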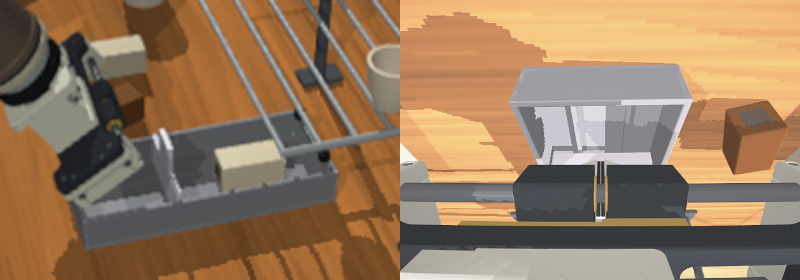

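The leaned, closed fingers are over the near bay facing the tab, and everything is clear. Next is the push.

Request:
move_arm --rows '[[[-5,-0.5,1,0,0,0,0],[-9,-0.5,4,0,0,0,0],[-13,-0.5,7,0,0,0,0],[-17,-0.5,10,0,0,0,0],[-21,-0.5,13,0,0,0,0],[-25,-0.5,16,0,0,0,0],[-29,-0.5,19,0,0,0,0],[-33,-0.5,21.5,0,0,0,0],[-37,-0.5,24,0,0,0,0],[-41,-0.5,27,0,0,0,0],[-46,-0.5,30,0,0,0,0],[-46,-0.5,30,0,0,0,0]]]'

```text
time_s: 2.92
tool_pos: [0.6025, -0.0318, 0.0594]
ee_rot: [0.002, 0.953, -0.0, 0.304]
wrist_force: [-0.8, 0.3, -0.1]
width: 0.002
finger_force: 0.5
```

Request:
move_arm --rows '[[[-3,0,2,0,0,0,0],[-6,0,4,0,0,0,0],[-9,0,6,0,0,0,0],[-12,0,8,0,0,0,0]]]'

```text
time_s: 3.25
tool_pos: [0.6158, -0.0318, 0.0596]
ee_rot: [0.002, 0.953, -0.0, 0.303]
wrist_force: [-2.7, 1.7, -0.6]
width: 0.005
finger_force: 1.3
```

```bash
python3 - <<'E'
from h import *
row([.64,-.031,.059],35)
a=eyes.snapshot("side")
cv2.imwrite("pics/w2.png",cv2.resize(a[220:320,280:460],(720,400))[:,:,::-1])
E
```

```text
[-19.4   0.9  14.4] [-0.1  0.3 -0.2] from [ 0.6158 -0.0318  0.0596] F [-2.7  1.7 -0.6] t 3.25
```

View pics/w2.png

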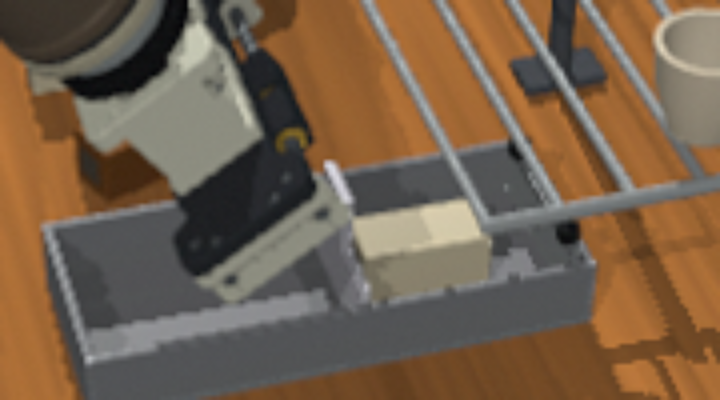

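The tip is on the tab, pushing at 2.7 N, with the divider close to the short prop and the hand clear of the rods.

Request:
move_arm --rows '[[[-2,0,1.4,0,0,0,0],[-4,0,2.8,0,0,0,0],[-6,0,4.2,0,0,0,0],[-8,0,5.6,0,0,0,0],[-10,0,7,0,0,0,0],[-12,0,8.4,0,0,0,0],[-14,0,9.8,0,0,0,0],[-16,0,11.2,0,0,0,0],[-17,0,12,0,0,0,0],[-18,0,12.7,0,0,0,0]]]'

```text
time_s: 4.13
tool_pos: [0.638, -0.032, 0.0598]
ee_rot: [0.002, 0.953, -0.001, 0.304]
wrist_force: [-2.7, 1.3, -0.2]
width: 0.004
finger_force: 1.6
```

Request:
move_arm --rows '[[[-0.6,0,0.4,0,0,0,0],[-1.2,0,0.8,0,0,0,0],[-1.8,0,1.2,0,0,0,0]]]'

```text
time_s: 4.38
tool_pos: [0.6399, -0.032, 0.0599]
ee_rot: [0.002, 0.953, -0.001, 0.304]
wrist_force: [-3.0, 1.6, -0.3]
width: 0.007
finger_force: 1.5
```

Request:
move_arm --rows '[[[-0.6,0,0.4,0,0,0,0],[-1.2,0,0.8,0,0,0,0],[-1.8,0,1.2,0,0,0,0]]]'

```text
time_s: 4.63
tool_pos: [0.6421, -0.0321, 0.0599]
ee_rot: [0.002, 0.953, -0.001, 0.304]
wrist_force: [-3.3, 1.1, -1.0]
width: 0.001
finger_force: 1.5
```

Request:
move_arm --rows '[[[-0.6,0,0.4,0,0,0,0],[-1.2,0,0.8,0,0,0,0],[-1.8,0,1.2,0,0,0,0]]]'

```text
time_s: 4.88
tool_pos: [0.6443, -0.0321, 0.06]
ee_rot: [0.002, 0.953, -0.001, 0.304]
wrist_force: [-2.7, 1.5, -0.9]
width: 0.002
finger_force: 1.5
```

Request:
move_arm --rows '[[[-0.6,0,0.4,0,0,0,0],[-1.2,0,0.8,0,0,0,0],[-1.8,0,1.2,0,0,0,0]]]'

```text
time_s: 5.13
tool_pos: [0.6465, -0.0321, 0.06]
ee_rot: [0.002, 0.953, -0.001, 0.304]
wrist_force: [-2.9, 2.0, -1.0]
width: 0.002
finger_force: 1.5
```

Request:
move_arm --rows '[[[-0.6,0,0.4,0,0,0,0],[-1.2,0,0.8,0,0,0,0]]]'

```text
time_s: 5.3
tool_pos: [0.6479, -0.0321, 0.0601]
ee_rot: [0.002, 0.953, -0.001, 0.304]
wrist_force: [-3.7, 1.8, -0.9]
width: 0.006
finger_force: 1.5
```

Request:
move_arm --rows '[[[-0.6,0,0.4,0,0,0,0],[-1.2,0,0.8,0,0,0,0]]]'

```text
time_s: 5.47
tool_pos: [0.6494, -0.0321, 0.0601]
ee_rot: [0.002, 0.953, -0.001, 0.304]
wrist_force: [-3.0, 2.1, -2.0]
width: 0.005
finger_force: 1.5
```

Request:
move_arm --rows '[[[-0.6,0,0.4,0,0,0,0],[-1.2,0,0.8,0,0,0,0]]]'

```text
time_s: 5.63
tool_pos: [0.6508, -0.0321, 0.0602]
ee_rot: [0.002, 0.953, -0.001, 0.304]
wrist_force: [-3.3, 2.0, -1.7]
width: 0.007
finger_force: 1.5
```

Request:
move_arm --rows '[[[-0.6,0,0.4,0,0,0,0],[-1.2,0,0.8,0,0,0,0]]]'

```text
time_s: 5.8
tool_pos: [0.6523, -0.0321, 0.0603]
ee_rot: [0.002, 0.953, -0.001, 0.304]
wrist_force: [-3.5, 0.9, -1.1]
width: 0.002
finger_force: 1.5
```

Request:
move_arm --rows '[[[-0.6,0,0.4,0,0,0,0],[-1.2,0,0.8,0,0,0,0]]]'

```text
time_s: 5.97
tool_pos: [0.6537, -0.0321, 0.0603]
ee_rot: [0.002, 0.953, -0.001, 0.304]
wrist_force: [-2.5, 0.8, -1.0]
width: 0.009
finger_force: 1.5
```

Request:
move_arm --rows '[[[-0.6,0,0.4,0,0,0,0],[-1.2,0,0.8,0,0,0,0]]]'

```text
time_s: 6.13
tool_pos: [0.655, -0.0321, 0.0602]
ee_rot: [0.002, 0.953, -0.001, 0.304]
wrist_force: [-4.6, 1.9, -0.5]
width: 0.004
finger_force: 2.6
```

```bash
python3 - <<'E'
from h import *
row([.66,-.031,.059],35)
a=eyes.snapshot("side")
cv2.imwrite("pics/w3.png",cv2.resize(a[220:320,280:460],(720,400))[:,:,::-1])
E
```

```text
[-3.3  1.1  3.9] [-0.1  0.3 -0.2] from [ 0.655  -0.0321  0.0602] F [-4.6  1.9 -0.5] t 6.13
```

View pics/w3.png

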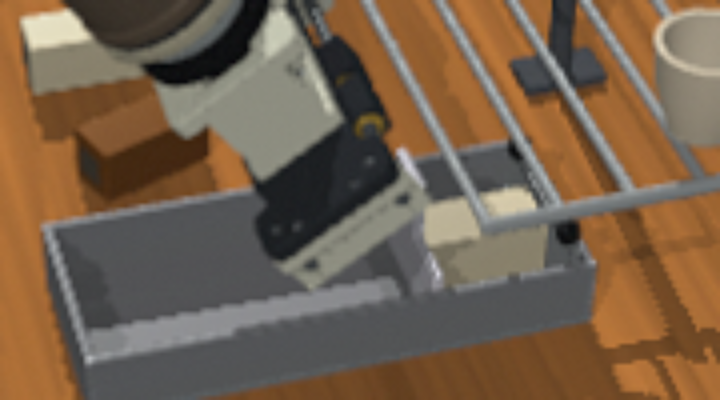

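The short prop (right end at pixel ~548) is nearly at the stop, whose clamp is at 570. I'll continue in small steps.

Request:
move_arm --rows '[[[-0.4,0,0.3,0,0,0,0],[-0.8,0,0.6,0,0,0,0]]]'

```text
time_s: 6.35
tool_pos: [0.6553, -0.032, 0.0599]
ee_rot: [0.002, 0.953, -0.0, 0.303]
wrist_force: [-8.2, 0.7, 2.8]
width: 0.004
finger_force: 4.5
```

Request:
move_arm --rows '[[[-0.4,0,0.3,0,0,0,0],[-0.4,0,0.3,0,0,0,0]]]'

```text
time_s: 6.52
tool_pos: [0.6554, -0.032, 0.0598]
ee_rot: [0.002, 0.953, -0.0, 0.303]
wrist_force: [-9.7, 1.1, 3.1]
width: 0.005
finger_force: 5.0
```

Request:
move_arm --rows '[[[-0.4,0,0.3,0,0,0,0],[-0.8,0,0.6,0,0,0,0],[-0.8,0,0.6,0,0,0,0]]]'

```text
time_s: 6.77
tool_pos: [0.6557, -0.032, 0.0597]
ee_rot: [0.002, 0.953, -0.0, 0.303]
wrist_force: [-15.6, 0.5, 8.6]
width: 0.006
finger_force: 7.5
```

The divider is home: 15.6 N with almost no movement. I'll back off and rise.

Request:
move_arm --rows '[[[8,0,-6,0,0,0,0],[24,0,-17,0,0,0,0],[49,0,-35,0,0,0,0],[70,0,-50,0,0,0,0],[55,0,-71,0,0,0,0.3],[38,0,-95,0,0,0,0.6],[20,0,-120,0,0,0,0.7],[1,0,-148,0,0,0,0.7],[1,0,-148,0,0,0,0.7]]]'

```text
time_s: 7.52
tool_pos: [0.5744, -0.0376, 0.1599]
ee_rot: [0.004, 0.952, -0.008, 0.307]
wrist_force: [-0.3, -1.2, -0.5]
width: 0.313
finger_force: 0.0
```

```bash
python3 - <<'E'
from h import *
row([.545,-.256,.18],0,-8.5)
E
```

```text
[  11.4 -219.   -29.5] [ 1.7 35.8  7.7] from [ 0.5744 -0.0376  0.1599] F [-0.3 -1.2 -0.5] t 7.52
```

Request:
move_arm --rows '[[[10,0,-30,0,0,0,0.7],[11,-35,-30,0,7,1.5,0.7],[11,-70,-30,0.5,14,3,0.7],[11,-105,-30,1,21,4.5,0.7],[11,-140,-30,1.5,28,6,0.7],[11,-175,-30,1.7,35.8,7.7,0.7],[11,-210,-30,1.7,35.8,7.7,0.7],[11,-219,-30,1.7,35.8,7.7,0.7],[11,-219,-30,1.7,35.8,7.7,0.7],[11,-219,-30,1.7,35.8,7.7,0.7],[11,-219,-30,1.7,35.8,7.7,0.7]]]'

```text
time_s: 8.43
tool_pos: [0.5397, -0.267, 0.1783]
ee_rot: [0.079, 0.997, -0.003, 0.003]
wrist_force: [0.5, -1.8, -1.3]
width: 0.699
finger_force: 0.0
```

```bash
python3 - <<'E'
from h import *
row([.545,-.256,.08],0,-8.5)
s=monitor.state(); b=eyes.snapshot("wrist"); a=eyes.snapshot("side"); w=cam("wrist",s)
cv2.imwrite("pics/w4.png",np.hstack([b,cv2.resize(a[210:450,240:480],(480,480))])[:,:,::-1]); 
im=b[:,:,::-1].copy()
m=cv2.inRange(cv2.cvtColor(im,cv2.COLOR_BGR2HSV),(12,25,120),(38,130,255))
n,l,st,ce=cv2.connectedComponentsWithStats(m)
for i in range(1,n):
    if st[i,4]>1500: print(st[i],ce[i].round(),onz(w,ce[i],.034).round(4))
print("expect",proj(w,[[.468,-.228,.034],[.622,-.25,.034],[.617,-.283,.034],[.467,-.26,.034]]).round())
im=cv2.imread("pics/w4.png"); cv2.imwrite("pics/w4.png",cv2.resize(im,(800,343)))
E
```

```text
[-2.8 12.2 98.3] [-0.3  0.4 -0.6] from [ 0.5397 -0.267   0.1783] F [ 0.5 -1.8 -1.3] t 8.43
expect [[355. 130.]
 [353. 304.]
 [318. 304.]
 [316. 135.]]
```

View pics/w4.png

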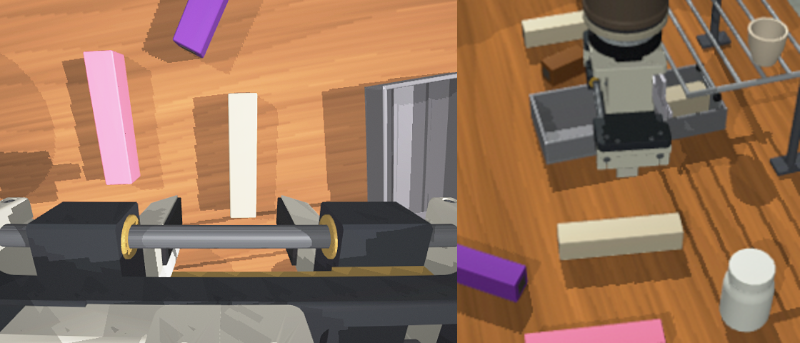

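The wrist view shows the long prop's top at (full-scale) columns ~319-360 and rows 131-305, centred between the open fingers. The divider is standing home.

```bash
python3 - <<'E'
from h import *
s=monitor.state(); w=cam("wrist",s)
P=onz(w,[(319,132),(360,130),(358,305),(323,305)],.034); print(P.round(4),P.mean(0).round(4)); e=P[2]+P[3]-P[0]-P[1]; print(np.linalg.norm(e)/2,np.degrees(np.arctan2(e[1],e[0])))
c=P.mean(0); row([c[0],c[1],.09],0,-8.5)
E
```

```text
[[ 0.4691 -0.2506  0.034 ]
 [ 0.4726 -0.2175  0.034 ]
 [ 0.6271 -0.2387  0.034 ]
 [ 0.6221 -0.2709  0.034 ]] [ 0.5477 -0.2444  0.034 ]
0.1551561974065208 -7.682739785359915
[-0.9 16.8 86.5] [-0.1  0.4 -0.3] from [ 0.5437 -0.2607  0.1765] F [ 1.8  1.1 -0.6] t 8.53
```

Request:
move_arm --rows '[[[0,4,20,0,0,0,0.7],[0,7,50,0,0,0,0.7],[0,7,80,0,0,0,0.7],[0,7,110,0,0,0,0.7],[0,7,120,0,0,0,0.7],[0,7,120,0,0,0,0.7],[0,7,120,0,0,0,0.7],[0,7,120,0,0,0,0.7]]]'

```text
time_s: 9.2
tool_pos: [0.5469, -0.2494, 0.0589]
ee_rot: [0.073, 0.997, -0.002, 0.008]
wrist_force: [-0.0, 1.1, 0.3]
width: 0.695
finger_force: 0.0
```

```bash
python3 - <<'E'
from h import *
row([.544,-.253,.0085],0,-8.3)
s=monitor.state(); w=cam("wrist",s); b=eyes.snapshot("wrist")
im=b[:,:,::-1].copy(); m=cv2.inRange(cv2.cvtColor(im,cv2.COLOR_BGR2HSV),(12,10,150),(40,110,255)); 
for v in (100,150,200,230):
    x=np.where(m[v,200:440])[0]+200
    if len(x): print(v,x.min(),x.max(),len(x),onz(w,[(x.min(),v),(x.max(),v)],.034).round(4).tolist())
E
```

```text
[ 3.1 -3.8 50.4] [-0.2  0.9 -0. ] from [ 0.5469 -0.2494  0.0589] F [-0.   1.1  0.3] t 9.2
150 281 349 69 [[0.479, -0.2594, 0.034], [0.4839, -0.2259, 0.034]]
200 283 348 65 [[0.504, -0.2628, 0.034], [0.5089, -0.2295, 0.034]]
230 284 347 64 [[0.52, -0.2651, 0.034], [0.5248, -0.232, 0.034]]
```

Request:
move_arm --force 15 --rows '[[[3,-2.5,10,0,0.9,0,0.7],[3,-2.5,25,0,0.9,0,0.7],[3,-2.5,40,0,0.9,0,0.7],[3,-2.5,50,0,0.9,0,0.7],[3,-2.5,50,0,0.9,0,0.7],[3,-2.5,50,0,0.9,0,0.7],[3,-2.5,50,0,0.9,0,0.55],[3,-2.5,50,0,0.9,0,0.45],[3,-2.5,50,0,0.9,0,0.3],[3,-2.5,50,0,0.9,0,0.3],[3,-2.5,50,0,0.9,0,0.3],[3,-2.5,50,0,0.9,0,0.3]]]'

```text
time_s: 10.25
tool_pos: [0.5431, -0.2516, 0.0072]
ee_rot: [0.073, 0.997, -0.001, -0.002]
wrist_force: [-0.6, 0.0, 2.7]
width: 0.367
finger_force: 15.0
```

```bash
python3 - <<'E'
from h import *
row([.544,-.2517,.13],0,0)
E
```

```text
[  -0.5   -0.3 -122.8] [-0.1 -0.2 -8.3] from [ 0.5431 -0.2516  0.0072] F [-0.6  0.   2.7] t 10.25
```

Request:
move_arm --force 25 --rows '[[[0,0,0,0,0,0,0.3],[0,0,-10,0,0,0,0.3],[0,0,-30,0,0,0,0.3],[0,0,-60,0,0,-2,0.3],[0,0,-90,0,0,-4,0.3],[0,0,-110,0,0,-6,0.3],[0,0,-113,0,0,-8.3,0.3],[0,0,-113,0,0,-8.3,0.3],[0,0,-113,0,0,-8.3,0.3],[0,0,-113,0,0,-8.3,0.3]]]'

```text
time_s: 11.08
tool_pos: [0.5425, -0.2513, 0.119]
ee_rot: [0.001, 1.0, -0.001, -0.003]
wrist_force: [-0.7, 0.4, -2.0]
width: 0.366
finger_force: 25.0
```

```bash
python3 - <<'E'
from h import *
row([.560,-.031,.115],0,0.2)
E
```

```text
[-17.1 220.3   3.7] [-0.1 -0.3 -0.3] from [ 0.5425 -0.2513  0.119 ] F [-0.7  0.4 -2. ] t 11.08
```

Request:
move_arm --rows '[[[-2,15,0,0,0,0,0.3],[-4,40,0,0,0,0,0.3],[-6,70,0,0,0,0,0.3],[-9,100,0,0,0,0,0.3],[-12,130,0,0,0,0,0.3],[-15,160,0,0,0,0,0.3],[-17,190,2,0,0,0,0.3],[-17,212,4,0,0,0,0.3],[-17,220,4,0,0,0,0.3],[-17,220,4,0,0,0,0.3],[-17,220,4,0,0,0,0.3],[-17,220,4,0,0,0,0.3]]]'

```text
time_s: 12.08
tool_pos: [0.5603, -0.0334, 0.1149]
ee_rot: [0.001, 1.0, -0.001, -0.002]
wrist_force: [0.1, -0.9, -2.7]
width: 0.365
finger_force: 25.0
```

Request:
move_arm --rows '[[[0,0,0,0,0,0,0.3],[0,0,0,0,0,0,0.3],[0,0,0,0,0,0,0.3]]]'

```text
time_s: 12.33
tool_pos: [0.5604, -0.0324, 0.1153]
ee_rot: [0.001, 1.0, -0.001, -0.002]
wrist_force: [-0.3, -0.5, -2.8]
width: 0.369
finger_force: 25.0
```

```bash
python3 - <<'E'
from h import *
row([.573,-.031,.1],0,0.2)
b=eyes.snapshot("wrist");a=eyes.snapshot("side")
cv2.imwrite("pics/w5w.png",b[:,:,::-1])
v=np.zeros((600,800,3),np.uint8); v[:360,:]=cv2.resize(b[0:288],(800,360)); v[360:,:400]=cv2.resize(a[210:330,270:470],(400,240)); cv2.imwrite("pics/w5.png",v[:,:,::-1])
E
```

```text
[-12.6   1.5  15.3] [-0.1 -0.2 -0.3] from [ 0.5604 -0.0324  0.1153] F [-0.3 -0.5 -2.8] t 12.33
```

View pics/w5.png

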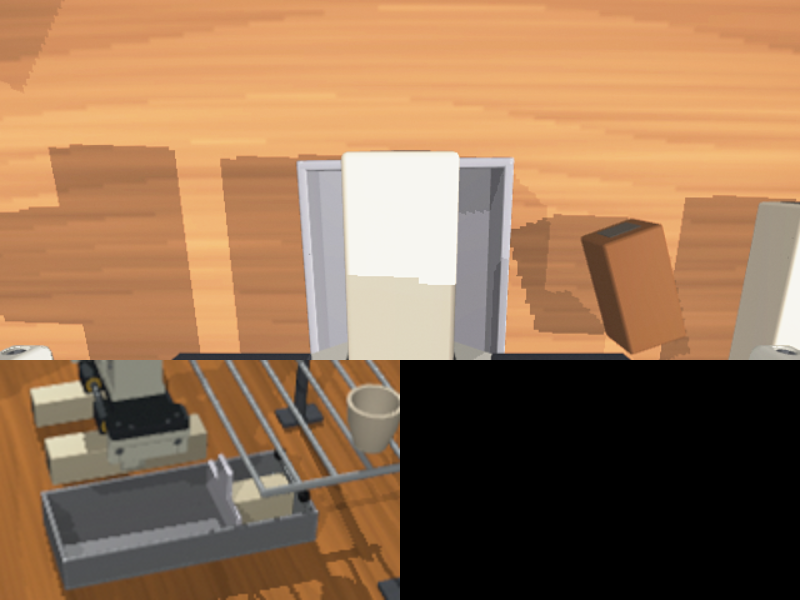

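The wrist view shows the rim's outer edges at full-scale columns 238-410 (row ~128) and 248-404 (row 280). The prop top runs over columns 274-367 with its near end at row ~122, and it is hanging straight above the bay. In the side view the divider is home against the short prop, which is at the clamps.

```bash
python3 - <<'E'
from h import *
s=monitor.state(); w=cam("wrist",s)
print("rim",onz(w,[(238.4,129.6),(410.4,126.4),(248,280),(404,280)],.04).round(4).tolist())
print("prop",onz(w,[(274,122.4),(367,122.4),(277.6,270),(364,270)],.142).round(4).tolist(), s["tool_pos"])
c=cam("side"); f=lambda L:np.array(L)/2+[270,210-180]
print("side rim",onz(c,f([(42,492),(66,587),(318,512)]),.04).round(4).tolist())
print("tab top near",onz(c,f([(208,462),(225,490)]),.08).round(4).tolist())
E
```

```text
rim [[0.4831, -0.0839, 0.04], [0.4814, 0.0245, 0.04], [0.585, -0.0836, 0.04], [0.5852, 0.0266, 0.04]]
prop [[0.4831, -0.0483, 0.142], [0.4832, -0.0153, 0.142], [0.5387, -0.0489, 0.142], [0.5388, -0.0148, 0.142]] [ 0.56044394 -0.03195443  0.11535169]
side rim [[0.4827, 0.0202, 0.04], [0.4782, -0.1234, 0.04], [0.7512, -0.085, 0.04]]
tab top near [[0.6503, -0.024, 0.08], [0.6538, -0.0706, 0.08]]
```

Request:
move_arm --rows '[[[-5,1,0,0,0,0,0.3],[-10,2,5,0,0,0,0.3],[-13.5,2.7,20,0,0,0,0.3],[-13.5,2.7,40,0,0,0,0.3],[-13.5,2.7,60,0,0,0,0.3],[-13.5,2.7,75,0,0,0,0.3],[-13.5,2.7,84,0,0,0,0.3],[-13.5,2.7,84,0,0,0,0.3],[-13.5,2.7,84,0,0,0,0.3],[-13.5,2.7,84,0,0,0,0.3]]]'

```text
time_s: 13.27
tool_pos: [0.5743, -0.0284, 0.0318]
ee_rot: [0.0, 1.0, -0.001, -0.001]
wrist_force: [0.6, 0.4, -1.8]
width: 0.371
finger_force: 25.0
```

```bash
python3 - <<'E'
from h import *
row([.574,-.029,.0125],0,0.2)
b=eyes.snapshot("wrist")
cv2.imwrite("pics/w6.png",cv2.resize(b[80:250,200:450],(800,544))[:,:,::-1])
E
```

```text
[ 0.3 -0.5 19.3] [-0.1 -0.2 -0.2] from [ 0.5743 -0.0284  0.0318] F [ 0.6  0.4 -1.8] t 13.27
```

View pics/w6.png

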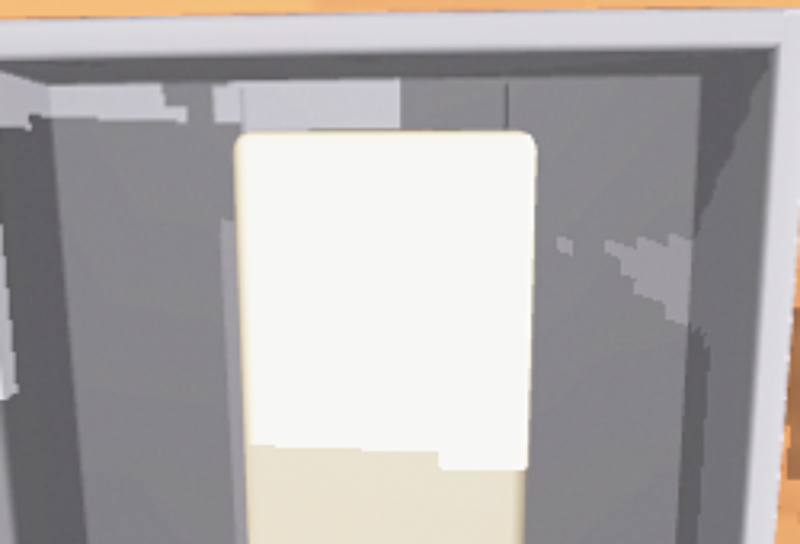

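The prop hangs between the walls (crop columns 235-537). The floor corners at the near wall are at (48,83) and (700,77), and the rib inner edges at columns 243 and 507. I'll compare the centre lines.

```bash
python3 - <<'E'
from h import *
s=monitor.state(); w=cam("wrist",s); f=lambda L:np.array(L)/3.2+[200,80]
for n,L,z in(("floor",[(48,83),(700,77)],.005),("floor2",[(83,480),(678,480)],.005),("rim inner",[(775,48)],.04),("rib",[(243,85),(507,85)],.01),("prop",[(235,140),(537,140)],.0586),("prop2",[(247,530),(522,530)],.0586)):
    P=onz(w,f(L),z); print(n,P.round(4).tolist(),P.mean(0)[1].round(4))
E
```

```text
floor [[0.487, -0.0806, 0.005], [0.4863, 0.0198, 0.005]] -0.0304
floor2 [[0.5503, -0.0797, 0.005], [0.5504, 0.0206, 0.005]] -0.0296
rim inner [[0.4859, 0.0199, 0.04]] 0.0199
rib [[0.4879, -0.0499, 0.01], [0.488, -0.0104, 0.01]] -0.0302
prop [[0.4975, -0.0451, 0.0586], [0.4976, -0.0117, 0.0586]] -0.0284
prop2 [[0.5427, -0.0453, 0.0586], [0.5428, -0.012, 0.0586]] -0.0287
```

Request:
move_arm --rows '[[[0,-1,1,0,0,-0.6,0.3],[0,-1,4,0,0,-0.6,0.3],[0,-1,8,0,0,-0.6,0.3],[0,-1,12,0,0,-0.6,0.3],[0,-1,14,0,0,-0.6,0.3],[0,-1,16,0,0,-0.6,0.3],[0,-1,17,0,0,-0.6,0.3],[0,-1,17.5,0,0,-0.6,0.3],[0,-1,17.5,0,0,-0.6,0.3]]]'

```text
time_s: 14.07
tool_pos: [0.5736, -0.0297, 0.0137]
ee_rot: [-0.005, 1.0, -0.001, -0.002]
wrist_force: [0.6, 0.1, -1.9]
width: 0.368
finger_force: 25.0
```

Request:
move_arm --rows '[[[0,0,0.5,0,0,0,0.3],[0,0,1,0,0,0,0.3],[0,0,1,0,0,0,0.3]]]'

```text
time_s: 14.32
tool_pos: [0.5736, -0.0298, 0.0128]
ee_rot: [-0.005, 1.0, -0.001, -0.002]
wrist_force: [-0.6, 0.5, -2.0]
width: 0.366
finger_force: 25.0
```

Request:
move_arm --rows '[[[0,0,0.4,0,0,0,0.3],[0,0,0.7,0,0,0,0.3],[0,0,0.7,0,0,0,0.3]]]'

```text
time_s: 14.57
tool_pos: [0.5736, -0.0298, 0.0122]
ee_rot: [-0.005, 1.0, -0.001, -0.002]
wrist_force: [-0.7, -0.7, -1.7]
width: 0.372
finger_force: 25.0
```

Request:
move_arm --rows '[[[0,0,0.3,0,0,0,0.3],[0,0,0.5,0,0,0,0.3],[0,0,0.5,0,0,0,0.3]]]'

```text
time_s: 14.82
tool_pos: [0.5737, -0.0298, 0.0122]
ee_rot: [-0.005, 1.0, -0.001, -0.002]
wrist_force: [-2.7, -0.4, 5.5]
width: 0.366
finger_force: 25.0
```

Touchdown on the floor (+5.5 N). I'll release narrowly and lift straight up.

Request:
move_arm --rows '[[[0,0,-0.3,0,0,0,0.4],[0,0,-0.3,0,0,0,0.45],[0,0,-0.3,0,0,0,0.48],[0,0,-0.3,0,0,0,0.48],[0,0,-0.3,0,0,0,0.48],[0,0,-5,0,0,0,0.48],[0,0,-15,0,0,0,0.48],[0,0,-30,0,0,0,0.48],[0,0,-50,0,0,0,0.48],[10,0,-80,0,0,0,0.48],[40,0,-110,0,0,0,0.48],[70,0,-140,0,0,0,0.48]]]'

```text
time_s: 15.82
tool_pos: [0.5049, -0.0297, 0.1525]
ee_rot: [-0.005, 1.0, -0.001, -0.002]
wrist_force: [-0.7, -1.3, 1.5]
width: 0.48
finger_force: 0.0
```

Request:
move_arm --rows '[[[30,0,-20,0,0,0,0.48],[50,0,-40,0,0,0,0.48],[50,0,-40,0,0,0,0.48],[50,0,-40,0,0,0,0.48]]]'

```text
time_s: 16.15
tool_pos: [0.4555, -0.031, 0.1928]
ee_rot: [-0.005, 1.0, -0.002, -0.0]
wrist_force: [-0.0, -0.2, 1.2]
width: 0.479
finger_force: 0.0
```

```bash
python3 - <<'E'
from h import *
row([.5,-.03,.2])
a=eyes.snapshot("side");b=eyes.snapshot("scene")
v=np.zeros((540,800,3),np.uint8); v[:,:500]=cv2.resize(a[225:405,270:437],(500,540)); v[:300,500:]=cv2.resize(b[220:320,230:360],(300,231))[:300] if 0 else cv2.resize(b[220:320,230:330],(300,300)); cv2.imwrite("pics/w7.png",v[:,:,::-1])
E
```

```text
[-44.5   0.5  -7.2] [-0.2 -0.   0.5] from [ 0.4555 -0.031   0.1928] F [-0.  -0.2  1.2] t 16.15
```

View pics/w7.png

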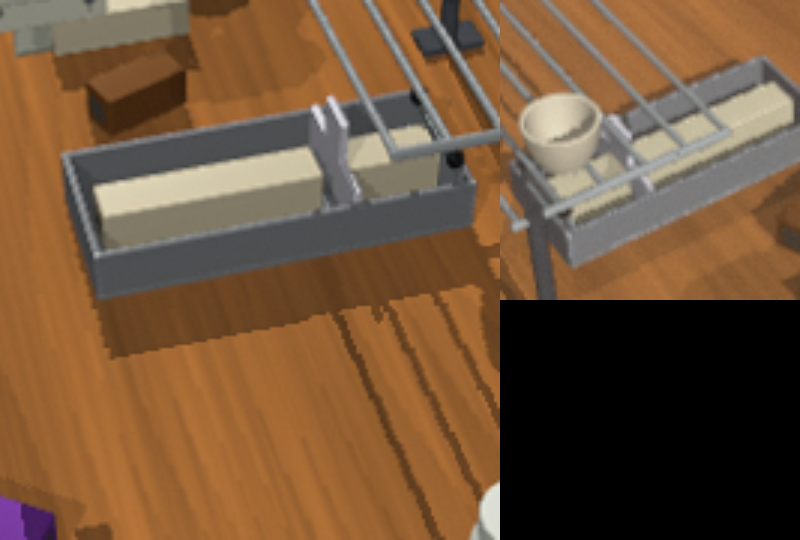

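The long prop lies flat in the lane, below the rim, with gaps at both ends. The divider stands against the short prop at the stop, and the robot is clear.

```bash
python3 -c "
from bench import manip
print(manip.sign_off())"
```

```text
the job is handed in; nothing more can be done
None
```

I pushed the divider home at about 16 N, which holds the short prop against the end stop. I then laid the long prop flat between the ribs in the near bay, left the bystanders untouched, and handed the job in at about 16 s.

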